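# Load a shoulder pin into a spring-clip fixture

## Robot

A 6-joint arm with a two-finger parallel gripper is mounted at the origin on the work surface; the furniture and walls round the work are solid. World frame = base frame: x ahead of the robot, y to its left, z up, the work surface at z = 0. Lengths are in mm, angles in degrees, forces in N, time in s.
With the tool pointing down it reaches from about 350 to 850 mm from the base axis. Payload 8.1 kg.
Tool frame: the origin (TCP) lies midway between the tips of the shut fingers; the grasp point (between the pads) lies 19 mm behind it; z points along the fingers, y is the direction in which the jaws open and shut (so a half turn about z gives the same grasp; the last joint's range is limited). The gripper opens to 85 mm and grips with 20 to 120 N. Pads are 22 mm wide; open, the fingers measure 114 mm over their backs; the gripper's body (76 mm by 85 mm) begins 54 mm behind the grasp point. The pads swing forward as they close: fully open they stand 13 mm farther back than shut.
Start: joints at [61.054, 7.471, 85.268, -0, 87.261, -4.893], TCP at [244.526, 547.916, 231.292] pointing down, gripper open.
Joint ranges: [-169.43, 169.43], [-51.17, 129.36], [1.28, 143.12], [-76.62, 256.62], [0, 156.53], [-152.29, 152.29]. Speed limits (degrees/s): [136.94, 136.94, 159.86, 180, 180, 180].

## Interface

Orientations are given as [roll, pitch, yaw] about the fixed x, y, z axes, in that order (R = Rz(yaw) Ry(pitch) Rx(roll)).
In Python, from bench import r gives the robot as it stands.
- The arm moves only by the shell command python3 -m jog 'ROWS' [FORCE]. ROWS is JSON, a list of rows, each a list of 5 numbers: the shift along the tool's x, y, z in m, then the turn about the tool's z in rad, then the opening, from 0 (shut) to 1 (fully open). A call has 1 to 20 rows; each row is the pose to reach, as a shift and turn from the pose measured when the call began, along the tool's axes at that moment; what a row does not reach only later rows make up. A row lasts 1/10 s, in which the tool goes at most 50 mm and 8.59 degrees, less where a joint would pass 70% of its speed; a pose out of reach is approached as far as the arm can. A call with a gripper value outside its range is refused whole. The fingers move at their own pace and stop on an object; FORCE is the grip in N (left out, the last holds). Time passes only in rows, so rows that repeat a pose let the fingers close. It gives the time, the measured TCP pose, the force and the opening at its end, in the units of the state.
- r.sense(): the state, without advancing time (a new reading comes with each control period).
- r.snapshot(name): name is "scene" or "top"; returns a dict with "pixels" (420x560x3 uint8, red, green, blue), "K" (3x3 intrinsics, pixels), "k1" (the pictures are not rectified: a ray, as slopes to the right and down, at radius r is drawn at 1 + k1 r^2 times it, then the intrinsics apply), "R" (3x3) and "t" (3): a world point X has camera coordinates R X + t. Camera axes: x right, y down, z forward; pixel columns grow to the right and rows downward; lengths in mm; the calibration is good to about 2 mm. A picture is of the moment at which its call begins. There is no depth.
- r.hand_in(): hands the job in, once; it reports no verdict.
The state is a dict: "time": time; "joint_pos": joint angles; "qd": joint speeds; "joint_efforts": joint torques, N m; "tool_pos": TCP position; "tcp_rot": TCP orientation; "ft_force": force on the tool from outside, world axes, zero at the start; "wrist_torque": the same for the moment, N m; "finger_gap": finger opening in mm.
Only numpy, scipy, OpenCV 4.12 (cv2) and the standard library are available. Lean on these libraries where they do the work, as an engineer would, in place of code of your own. Each camera call takes 0.05 s, during which the arm holds its last target.

## Task

Load the loose steel shoulder pin into the fixture so that it can be tacked: press it down, with its thin stepped end towards the block with the hole, until both pairs of spring fingers snap around it, then slide it along in the clips until the thin end is fully in the hole and the shoulder sits against the block. Set it in by hand pressure without dropping it, leave it there, and do not disturb the other things on the bench.

Things in the scene. Friction and masses are not known exactly. Their poses are not given: they have to be found in the camera images.
- pin_center (a point): Loose bright steel shoulder pin, 180 mm long, 0.15 to 0.27 kg: this point is on its axis, half-way along. Round body 24 mm in diameter from 78 mm behind this point (hexagonal head, 24 mm across flats, 12 mm long, behind that) to 72 mm ahead. It starts lying level on the bench, axis 12 mm up. y axis: along the pin towards the thin end; x and z turn as it rolls.
- pin_shoulder (a point): Point on the pin's axis at the shoulder, 72 mm ahead of pin_center, where the 24 mm body steps down to the thin end: a round spigot 16 mm in diameter, 18 mm long. Same axes as pin_center.
- pin: The same shoulder pin; this origin is at mid-length on the side that faces down at the start (12 mm from the axis). Use pin_center to grasp.
- fixture: Fixture, fixed to the bench: dark steel base plate 80 x 240 x 12 mm; origin at the centre of its underside, z up, y along its length towards the aluminium block with the hole. A seated pin lies along y with its axis at x = 0, z = 55 mm. Between the two pairs of fingers are 83 mm of free space, open to the sides and down to the base plate, for gripping the pin.
- seat (a point): Point on the clip axis at the near face of the aluminium block, where the shoulder ends up: x = 0, y = +88, z = 55 mm in the fixture's frame; same axes. The block is 46 mm wide, 24 mm thick and 82 mm high, with a hole 21 mm in diameter right through along y on the clip axis.
- clip_front (a point): Clip axis in the pair of springy steel fingers nearer the block: y = +43, z = 55 mm in the fixture's frame. The fingers are 12 mm wide along y, stand either side of a V saddle, narrow to a 16 mm gap 65 mm up and flare to 38 mm at their tops, 80 mm up. A pin laid in the flares rests with its axis 75 mm up; pressing it in takes about 12 to 22 N in all, sliding it then 4 to 15 N.
- clip_rear (a point): The same in the other, equal pair of fingers: y = -52, z = 55 mm in the fixture's frame.
- rear_plate (a point): Inner face of the upright aluminium plate (46 mm wide, 72 mm high) at the fixture's other end: y = -104, z = 55 mm in its frame. The pin must go down between this plate and the block with its spigot still short of the hole: 12 mm of play in all, pin_center at y between -14 and -2 mm (home: +16 mm).
- tape_measure: Bystander: tape measure, 32 x 82 x 60 mm, origin at the centre of its underside. Leave it.
- paint_marker: Bystander: lying paint marker with a dark cap, 16 x 131 x 17 mm, origin at the centre of its underside. Leave it.
- v_block: Bystander: steel V-block, 60 x 40 x 34 mm, origin at the centre of its underside. Leave it.
- torch_light: Bystander: lying dark pocket lamp, 31 x 104 x 31 mm, origin at the centre of its underside. Leave it.
Not all that is in view belongs to the job. Of the things that look like the pin, the largest one is meant.

How it is judged:
By the outcome, as a careful person would: the job done as asked, in the order asked, and still so for the second after the job is handed in, with the robot touching nothing.
It also fails if it takes over 43 s, if anything falls off the work surface, if the arm or the gripper's body presses on something with over 40 N, if the wrist force passes 120 N, or if a joint passes its speed limit or range.

## Working session

There is one attempt and no reset: what is moved stays moved. The work goes in short steps, Python scripts to look and compute and a shell command to move; the robot and the scene stay as the last step left them, time stands still between calls to the robot, and variables do not carry over. Pictures are saved under pics/ and viewed, and the job is handed in when it is done.

```bash
ls; mkdir -p pics; python3 - <<'E'
from bench import r
import cv2,numpy as np
for n in("scene","top"):
    s=r.snapshot(n); cv2.imwrite(f"pics/{n}0.png",s["pixels"][:,:,::-1]); print(n,s["K"],s["k1"],s["R"],s["t"])
    np.savez(f"{n}0.npz",**{k:np.array(v) for k,v in s.items()})
print(r.sense())
E
```

```text
pics
scene [[521.9916502    0.         281.11905622]
 [  0.         521.9916502  208.65113488]
 [  0.           0.           1.        ]] -0.18493708345362517 [[-0.54606935 -0.83755518  0.01759518]
 [-0.33289493  0.19767144 -0.92201245]
 [ 0.76875824 -0.50934009 -0.38676019]] [ 170.39873655  186.51209432 1128.89932477]
top [[443.30640463   0.         277.96654202]
 [  0.         443.30640463 205.69406634]
 [  0.           0.           1.        ]] 0.029442551307504467 [[-8.39159911e-03 -9.99964751e-01 -2.78688323e-04]
 [-9.89830600e-01  8.34613121e-03 -1.42006077e-01]
 [ 1.42003398e-01 -9.15803841e-04 -9.89865747e-01]] [ -38.17975043  411.34622363 1295.36060484]
{'time': 0.1, 'joint_pos': array([ 6.10530532e+01,  7.51029568e+00,  8.53238612e+01,  1.06455169e-03,
        8.72619990e+01, -4.89265111e+00]), 'qd': array([-0.05133223, -0.10029935, -0.2049453 , -0.00467243, -0.05464655,
       -0.02074478]), 'joint_efforts': array([ 1.39891825e-03, -5.70949495e+01, -5.01943445e+01, -1.61729436e-04,
        8.19986133e-03,  1.40592892e-04]), 'tool_pos': array([244.28740337, 547.46934433, 230.34652259]), 'tcp_rot': array([-1.79904285e+02, -9.26041840e-03,  1.55945645e+02]), 'ft_force': array([ 0.04710018, -1.10413915, -0.0921546 ]), 'wrist_torque': array([-0.02506064,  0.02476691, -0.00527545]), 'finger_gap': 85.44735548702813}
```

View pics/scene0.png

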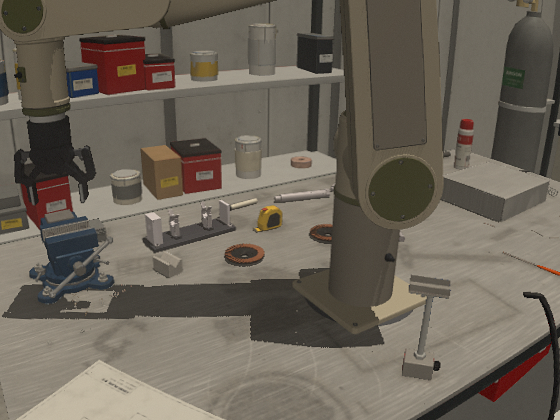

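View pics/top0.png

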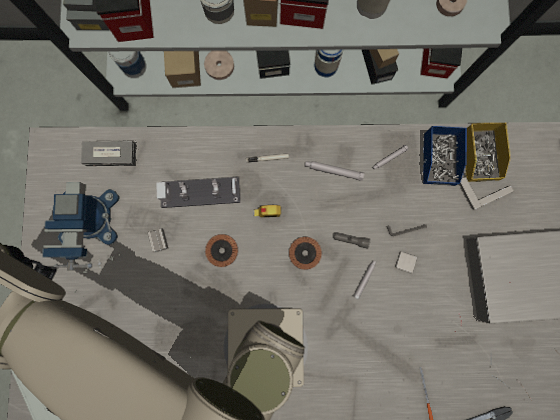

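The overhead view shows the fixture at about (198,192), with a block at each end. Things that could be taken for the pin are a long bright rod at (335,170), smaller rods at (390,157) and (364,279), the marker at (267,157) and the lamp at (351,240). I choose the largest, (335,170), and check it in a close crop.

```bash
python3 - <<'E'
import cv2,numpy as np
a=np.load("top0.npz")["pixels"][:,:,::-1]
b=np.load("scene0.npz")["pixels"][:,:,::-1]
c1=cv2.resize(a[140:200,295:415],(780,390),interpolation=cv2.INTER_CUBIC)
cv2.imwrite("pics/crop1.png",c1)
c2=cv2.resize(a[165:225,145:250],(700,400),interpolation=cv2.INTER_CUBIC)
cv2.imwrite("pics/crop2.png",c2)
c3=cv2.resize(b[180:255,135:345],(800,286),interpolation=cv2.INTER_CUBIC)
cv2.imwrite("pics/crop3.png",c3)
E
```

```text
(no output)
```

View pics/crop1.png

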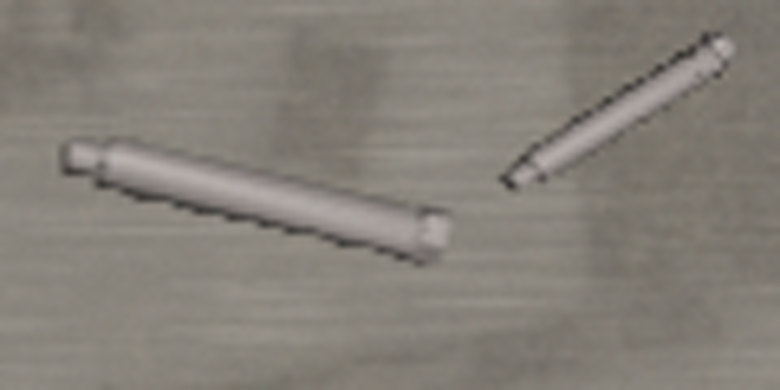

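View pics/crop2.png

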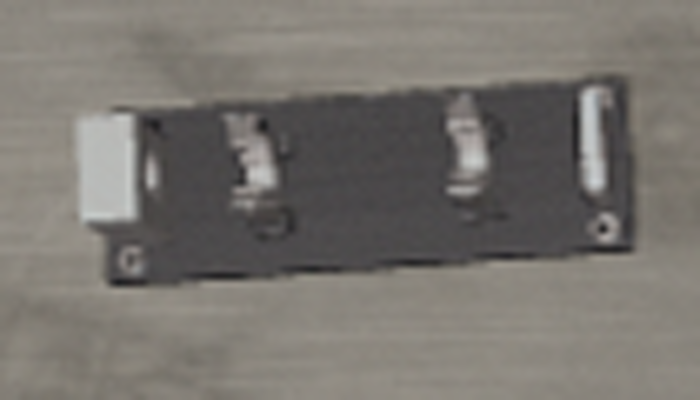

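View pics/crop3.png

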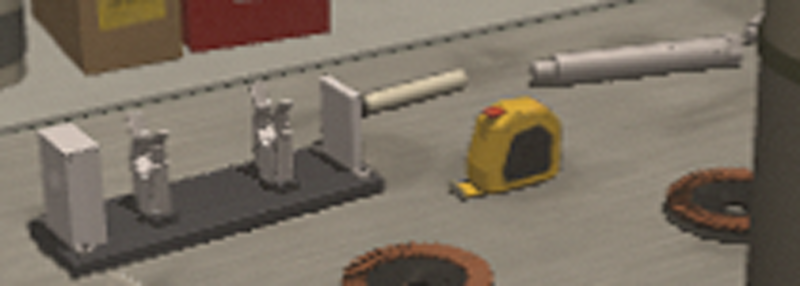

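The crop shows the large pin with its spigot at the left (about 305,164) and its hex head at the right (about 362,175). The fixture's holed block is at its left end (about 161,190). Next I measure both.

```bash
cat > h.py <<'E'
import cv2,numpy as np
def ray(s,uv,z):
    K,k1,R,t=s["K"],float(s["k1"]),s["R"],s["t"]
    uv=np.atleast_2d(np.array(uv,float)).reshape(-1,1,2)
    n=cv2.undistortPointsIter(uv,K,np.array([k1,0,0,0.]),None,None,(3,50,1e-10)).reshape(-1,2)
    d=np.c_[n,np.ones(len(n))]@R; c=-R.T@t
    return c+d*((z-c[2])/d[:,2])[:,None]
def proj(s,X):
    X=np.atleast_2d(np.array(X,float))
    rv=cv2.Rodrigues(s["R"])[0]
    return cv2.projectPoints(X,rv,s["t"],s["K"],np.array([float(s["k1"]),0,0,0.]))[0].reshape(-1,2)
E
python3 - <<'E'
from h import *
s=np.load("top0.npz"); im=s["pixels"][:,:,::-1]; g=cv2.cvtColor(im,cv2.COLOR_BGR2GRAY)
hsv=cv2.cvtColor(im,cv2.COLOR_BGR2HSV)
# plate
m=np.zeros_like(g); m[165:220,145:250]=(g[165:220,145:250]<95)
m=cv2.morphologyEx(m,cv2.MORPH_CLOSE,np.ones((15,15)))
c=max(cv2.findContours(m,0,1)[0],key=cv2.contourArea); print("plate",cv2.boxPoints(cv2.minAreaRect(c)))
P=ray(s,cv2.boxPoints(cv2.minAreaRect(c)),12); print(P, [np.linalg.norm(P[i]-P[i-1]) for i in range(4)])
def bright(x0,x1,y0,y1,th,z):
    m=np.zeros_like(g); m[y0:y1,x0:x1]=g[y0:y1,x0:x1]>th
    c=max(cv2.findContours(m,0,1)[0],key=cv2.contourArea)
    b=cv2.boxPoints(cv2.minAreaRect(c)); P=ray(s,b,z)
    M=cv2.moments(m,True); ct=[M["m10"]/M["m00"],M["m01"]/M["m00"]]
    print(b.round(1).tolist(),ct,P.round(1).tolist(),[round(np.linalg.norm(P[i]-P[i-1]),1) for i in range(4)],ray(s,ct,z))
bright(150,168,175,205,175,82)
bright(228,240,170,200,150,72)
print(g[150:182:1,335]); print(g[158:172,300:320])
print(g[165:182,352:370])
E
```

```text
plate [[158.77635 181.2568 ]
 [238.4663  175.76096]
 [240.29588 202.28995]
 [160.60594 207.7858 ]]
[[491.74003531 320.68110164  12.        ]
 [506.93686097  78.29219579  12.        ]
 [424.88372239  72.41688445  12.        ]
 [410.10672578 312.78769561  12.        ]] [np.float64(82.01404199686591), np.float64(242.86482905171474), np.float64(82.26321678334581), np.float64(240.82459692943908)]
[[157.0, 182.0], [164.0, 182.0], [164.0, 197.0], [157.0, 197.0]] [160.39316239316238, 189.89743589743588] [[475.4, 306.7, 82.0], [475.3, 286.6, 82.0], [431.4, 285.4, 82.0], [431.6, 305.4, 82.0]] [np.float64(43.9), np.float64(20.1), np.float64(43.9), np.float64(20.0)] [[452.22272117 296.28934478  82.        ]]
[[231.3000030517578, 178.10000610351562], [234.0, 177.89999389648438], [235.10000610351562, 192.0], [232.39999389648438, 192.1999969482422]] [233.2051282051282, 185.15384615384616] [[487.2, 93.7, 72.0], [487.8, 85.9, 72.0], [446.1, 82.6, 72.0], [445.6, 90.3, 72.0]] [np.float64(41.8), np.float64(7.8), np.float64(41.8), np.float64(7.8)] [[466.36003965  88.1196797   72.        ]]
[128 130 125 1
[... 1883 characters left out ...]
126 138 138 140 142 138]
 [163 161 156 153 149 145 141 118 130 159 146 140 128 131 132 132 135 132]
 [164 161 161 160 161 159 156 148 155 171 169 161 144 133 133 133 133 135]
 [158 160 163 160 161 161 160 148 148 166 168 159 141 134 134 135 133 134]
 [140 145 149 152 157 161 151 147 165 167 166 154 133 133 133 133 132 131]
 [111 124 132 137 141 143 142 135 139 150 159 149 132 134 131 131 132 129]
 [110  75  82  95 111 122 124 117 114 115 122 131 135 135 137 133 133 134]
 [133 129 128 106  65  76 100 115 114 112 121 139 143 142 142 140 141 141]
 [132 135 135 131 126 128 111  87 106 118 124 132 134 134 133 133 132 132]
 [133 133 135 134 133 135 133 131 132 135 135 136 134 134 135 132 131 131]]
```

```bash
python3 - <<'E'
from h import *
s=np.load("top0.npz"); g=cv2.cvtColor(s["pixels"],cv2.COLOR_RGB2GRAY)
m=np.zeros_like(g); y0,y1,x0,x1=155,188,298,372
bg=cv2.medianBlur(g,31)
d=np.abs(cv2.GaussianBlur(g,(0,0),.5).astype(int)-135)
m[y0:y1,x0:x1]=d[y0:y1,x0:x1]>11
m=cv2.morphologyEx(m,cv2.MORPH_CLOSE,np.ones((3,3)))
c=max(cv2.findContours(m,0,1)[0],key=cv2.contourArea)
f=np.zeros_like(g); cv2.drawContours(f,[c],-1,1,-1)
mids=[];w=[]
for u in range(314,352):
    r=np.where(f[:,u])[0]; mids.append((u,(r[0]+r[-1])/2)); w.append(r[-1]-r[0]+1)
print("w",np.mean(w)); mids=np.array(mids)
k=np.polyfit(mids[:,0],mids[:,1],1); cols=np.where(f.any(0))[0]; print(k,cols[0],cols[-1])
for e in (-0.5,0): # lower-edge shadow bias
  A=ray(s,[[304.5,np.polyval(k,304.5)+e],[364,np.polyval(k,364)+e]],12)
  dv=A[0]-A[1]; print(A,np.linalg.norm(dv),np.degrees(np.arctan2(dv[1],dv[0])),A.mean(0))
print("cam",-s["R"].T@s["t"])
# second view check
b=np.load("scene0.npz"); print(proj(b,A), proj(b,[[458.6,196.3,12],[452.1,296,82],[466,88,72]]))
# other view: fixture block top corners in scene
E
```

```text
w 14.31578947368421
[-3.2388664e-02  1.7758502e+02] 304 363
[[ 531.92756829 -123.9734141    12.        ]
 [ 536.30235618 -306.26115056   12.        ]] 182.3402249471429 91.3747977807628 [ 534.11496223 -215.11728233   12.        ]
[[ 530.36102265 -123.94742043   12.        ]
 [ 534.73584455 -306.2064547    12.        ]] 182.31153184049862 91.37502488489879 [ 532.5484336  -215.07693757   12.        ]
cam [ 222.89708311  -40.42525797 1340.63611561]
[[276.1481255  200.27177207]
 [322.74673304 189.20711523]] [[189.09823194 231.8552172 ]
 [152.3454392  216.19367624]
 [223.49448807 202.16849932]]
```

```bash
python3 - <<'E'
from h import *
b=np.load("scene0.npz"); im=b["pixels"][:,:,::-1].copy()
c=cv2.resize(im[195:260,135:245],(770,455),interpolation=cv2.INTER_CUBIC)
a=np.radians(3.7);R=np.array([[np.cos(a),-np.sin(a),0],[np.sin(a),np.cos(a),0],[0,0,1]])
O=np.array([458.6,196.3,0])
for x,y,z in [(-40,-120,12),(-40,120,12),(40,-120,12),(40,120,12),(-23,88,82),(23,88,82),(-23,112,82),(23,112,82),(-23,-104,72),(23,-104,72)]:
    p=(proj(b,O+R@[x,y,z])[0]-[135,195]+.5)*7; cv2.circle(c,tuple(int(v) for v in p),4,(0,0,255),1)
cv2.imwrite("pics/chk.png",c)
E
```

```text
(no output)
```

View pics/chk.png

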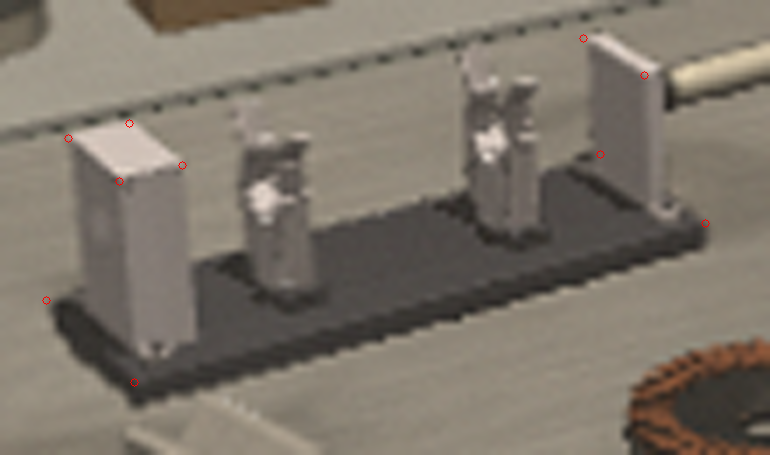

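The fixture estimate agrees with the second view to about 1 px. The pin mask was too wide (14 px against an expected 8), so I redo it in a narrow band.

```bash
python3 - <<'E'
from h import *
s=np.load("top0.npz"); g=cv2.cvtColor(s["pixels"],cv2.COLOR_RGB2GRAY).astype(float)
mids=[];w=[]
for u in range(314,352):
    c=int(round(167+(u-314)*0.207)); col=g[c-9:c+10,u]
    # upper dark outline min above centre, lower dark min below
    up=c-9+np.argmin(col[2:9])+2; lo=c+np.argmin(col[9:])
    mids.append((u,up,lo))
M=np.array(mids); ku=np.polyfit(M[:,0],M[:,1],1); kl=np.polyfit(M[:,0],M[:,2],1)
print(ku,kl,np.polyval(ku,333),np.polyval(kl,333))
k=(ku+kl)/2
A=ray(s,[[304.5,np.polyval(k,304.5)],[363.5,np.polyval(k,363.5)]],12)
dv=A[0]-A[1]; print(A,np.linalg.norm(dv),np.degrees(np.arctan2(dv[1],dv[0])),A.mean(0))
b=np.load("scene0.npz"); print(proj(b,A))
im=b["pixels"][:,:,::-1]; c=cv2.resize(im[175:215,260:350],(810,360),interpolation=cv2.INTER_CUBIC)
for p in proj(b,A): cv2.circle(c,tuple(int(v) for v in (p-[260,175]+.5)*9),4,(0,0,255),1)
cv2.imwrite("pics/chk2.png",cv2.resize(c,(800,355)))
E
```

```text
[ 0.23405187 87.67775468] [ 0.22409454 98.64646023] 165.6170259328154 173.26994200678413
[[ 545.44433788 -124.19744578   12.        ]
 [ 501.54621987 -303.51963267   12.        ]] 184.6171483746586 76.24449601761876 [ 523.49527887 -213.85853923   12.        ]
[[273.57719946 198.68620745]
 [328.37777215 192.52368166]]
```

View pics/chk2.png

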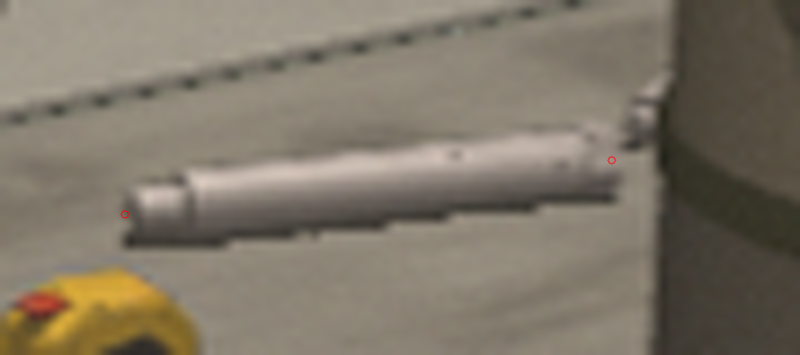

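The two views agree on the pin: centre about (523,-214), heading 76°, measured length 184 mm against 180. Now I move above it.

```bash
python3 -m jog '[[-0.011,-0.012,0.002,0.028,1],[-0.034,-0.035,0.005,0.083,1],[-0.062,-0.064,0.01,0.153,1],[-0.096,-0.099,0.015,0.236,1],[-0.13,-0.134,0.02,0.32,1],[-0.164,-0.169,0.025,0.403,1],[-0.198,-0.204,0.03,0.487,1],[-0.232,-0.239,0.03,0.57,1],[-0.266,-0.274,0.03,0.654,1],[-0.299,-0.308,0.03,0.737,1],[-0.333,-0.343,0.03,0.821,1],[-0.367,-0.378,0.04,0.904,1],[-0.401,-0.413,0.05,0.988,1],[-0.435,-0.448,0.06,1.071,1],[-0.469,-0.483,0.07,1.155,1],[-0.497,-0.512,0.08,1.224,1],[-0.52,-0.535,0.09,1.28,1],[-0.542,-0.559,0.1,1.335,1],[-0.557,-0.573,0.105,1.37,1],[-0.565,-0.582,0.11,1.391,1]]' 80
```

```text
time: 2.1
tool_pos: [522.8, -215.9, 120.2]
tcp_rot: [-179.9, 0.1, 76.1]
ft_force: [-0.5, 0.9, -0.4]
finger_gap: 85.6
```

```bash
python3 -m jog '[[0.001,0,0.01,0,1],[0.002,0,0.03,0,1],[0.002,0,0.05,0,1],[0.002,0,0.07,0,1],[0.002,0,0.09,0,1],[0.002,0,0.104,0,1],[0.002,0,0.111,0,1],[0.002,0,0.115,0,1],[0.002,0,0.115,0,1],[0.002,0,0.115,0,1]]' 80
python3 - <<'E'
from bench import r
import cv2,numpy as np
for n,sl in(("scene",np.s_[150:250,230:370]),("top",np.s_[130:220,270:410])):
    s=r.snapshot(n); cv2.imwrite(f"pics/{n}1.png",cv2.resize(s["pixels"][sl][:,:,::-1],None,fx=5,fy=5,interpolation=2))
E
```

```text
time: 3.1
tool_pos: [523.7, -214.3, 6.1]
tcp_rot: [-180.0, 0.1, 76.1]
ft_force: [0.1, -0.2, 0.1]
finger_gap: 85.4
```

View pics/scene1.png

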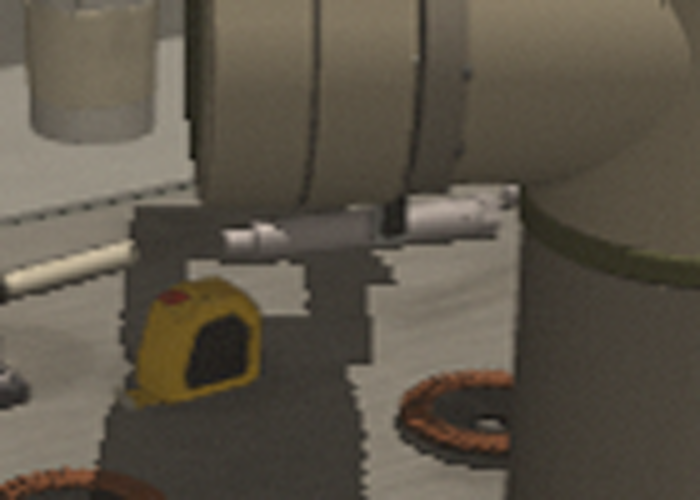

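View pics/top1.png

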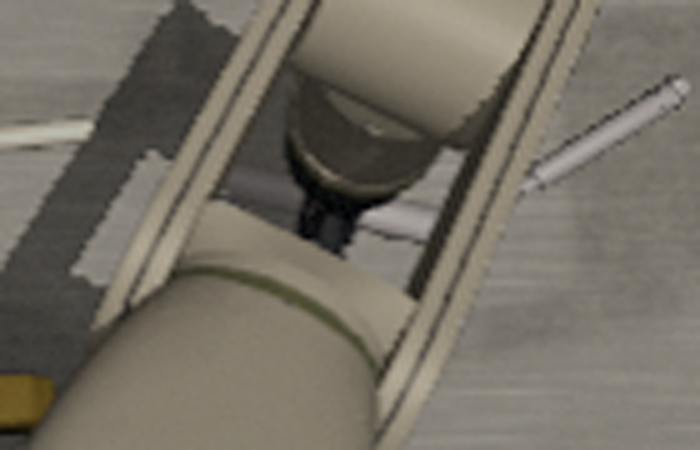

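The fingers straddle the pin: the near finger shows at scene pixel (308,193) on the pin body. I lower about 4 mm more and close.

```bash
python3 -m jog '[[0,0,0.002,0,1],[0,0,0.0045,0,1],[0,0,0.0045,0,0.6],[0,0,0.0045,0,0],[0,0,0.0045,0,0],[0,0,0.0045,0,0],[0,0,0.0045,0,0],[0,0,0.0045,0,0],[0,0,0.0045,0,0],[0,0,0.0045,0,0],[0,0,0.0045,0,0],[0,0,0.0045,0,0]]' 80
```

```text
time: 4.4
tool_pos: [524.1, -214.6, 2.1]
tcp_rot: [180.0, 0.1, 76.1]
ft_force: [-0.3, 0.4, 6.1]
finger_gap: 21.3
```

```bash
python3 -m jog '[[0,0,0,0,0],[0,0,0,0,0]]'
python3 - <<'E'
from bench import r
import cv2,numpy as np
s=r.sense(); print(s["finger_gap"],s["ft_force"],s["wrist_torque"])
for n,sl in(("scene",np.s_[150:250,230:370]),):
    s=r.snapshot(n); cv2.imwrite(f"pics/{n}2.png",cv2.resize(s["pixels"][sl][:,:,::-1],None,fx=5,fy=5,interpolation=2))
E
```

```text
time: 4.6
tool_pos: [524.1, -214.6, 2.1]
tcp_rot: [180.0, 0.1, 76.1]
ft_force: [-0.4, -0.0, 3.3]
finger_gap: 21.3
21.27224049613017 [-0.4492114 -0.028753   3.2795043] [ 0.05475888  0.09844091 -0.08919869]
```

View pics/scene2.png

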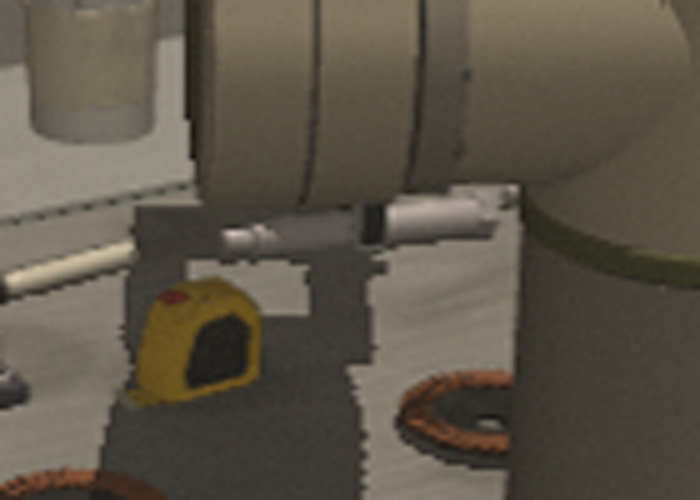

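```bash
python3 -m jog '[[0,0,-0.006,0,0],[0,0,-0.02,0,0],[0,0,-0.045,0,0],[0,0,-0.075,0,0],[0,0,-0.105,0,0],[0,0,-0.123,0,0],[0,0,-0.13,0,0],[0,0,-0.13,0,0]]' 100
python3 - <<'E'
from bench import r
import cv2,numpy as np
s=r.sense(); print(s["finger_gap"],s["ft_force"],s["wrist_torque"])
for n,sl in(("scene",np.s_[100:220,230:370]),("top",np.s_[110:220,270:410])):
    s=r.snapshot(n); cv2.imwrite(f"pics/{n}3.png",cv2.resize(s["pixels"][sl][:,:,::-1],None,fx=4.5,fy=4.5,interpolation=2))
E
```

```text
time: 5.45
tool_pos: [524.7, -214.7, 133.5]
tcp_rot: [179.8, 0.1, 76.1]
ft_force: [-0.0, -0.4, -1.6]
finger_gap: 20.8
20.79223436575843 [-0.02395484 -0.41016602 -1.56607685] [ 0.01764294 -0.03581956 -0.0242428 ]
```

View pics/scene3.png

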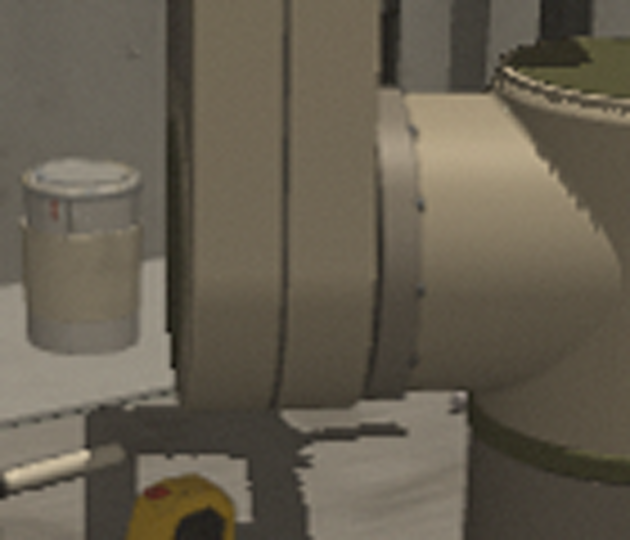

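View pics/top3.png

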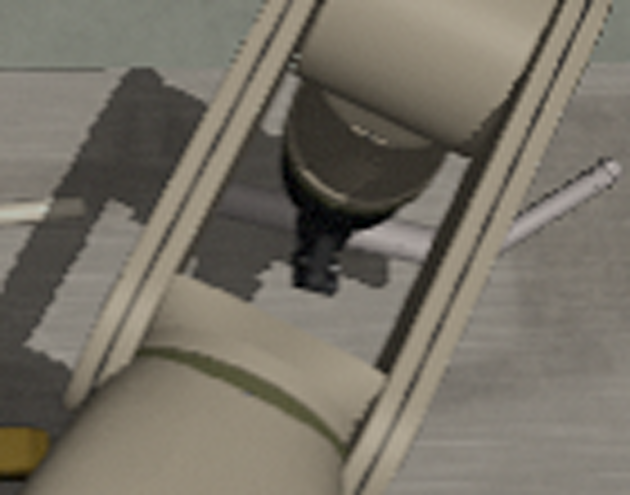

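The wrist force of -1.6 N and the head moving in the top view from row 176 to about 164 show the pin is lifted and level. I carry it over the fixture.

```bash
python3 -m jog '[[0.011,-0.005,0,-0.009,0],[0.034,-0.014,0,-0.028,0],[0.068,-0.029,0,-0.055,0],[0.109,-0.046,0,-0.089,0],[0.15,-0.064,0,-0.123,0],[0.191,-0.082,0,-0.157,0],[0.233,-0.099,0,-0.19,0],[0.274,-0.117,0,-0.224,0],[0.311,-0.133,0,-0.255,0],[0.341,-0.146,0,-0.279,0],[0.364,-0.155,0,-0.298,0],[0.375,-0.16,0,-0.307,0],[0.375,-0.16,0,-0.307,0],[0.375,-0.16,0,-0.307,0]]'
python3 - <<'E'
from bench import r
import cv2,numpy as np
s=r.sense(); print(s["finger_gap"],s["ft_force"],s["wrist_torque"])
for n,sl in(("scene",np.s_[150:260,120:270]),("top",np.s_[130:230,130:270])):
    s=r.snapshot(n); cv2.imwrite(f"pics/{n}4.png",cv2.resize(s["pixels"][sl][:,:,::-1],None,fx=5,fy=5,interpolation=2))
    np.savez(f"{n}4.npz",**{k:np.array(v) for k,v in s.items()})
E
```

```text
time: 6.95
tool_pos: [457.6, 187.9, 129.8]
tcp_rot: [-179.9, 0.1, 93.7]
ft_force: [0.3, 0.7, -3.4]
finger_gap: 20.8
20.750131636608668 [ 0.33290318  0.69839367 -3.39231204] [0.04208063 0.03841443 0.0031202 ]
```

View pics/scene4.png

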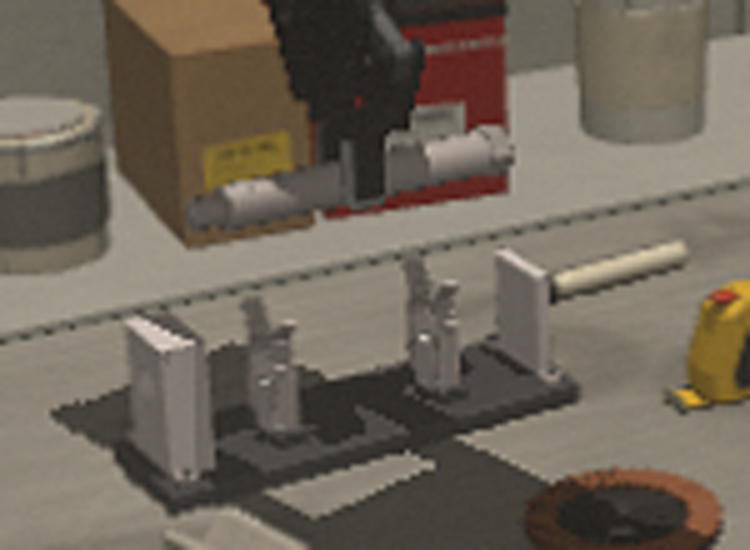

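View pics/top4.png

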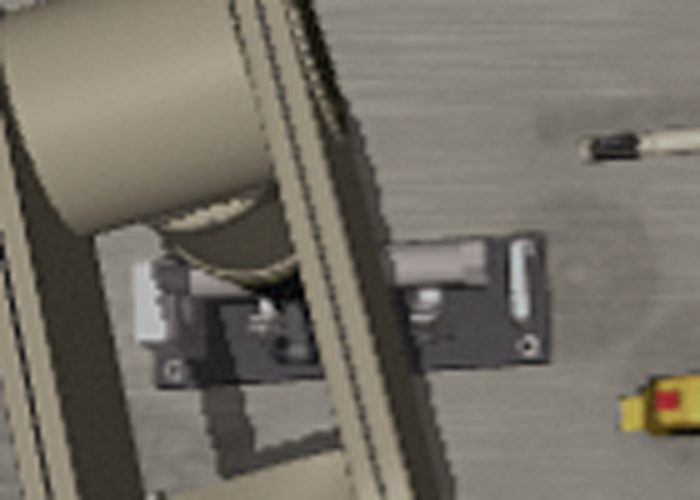

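The scene view shows the pin gripped near its middle, level, over the clips: spigot tip at (158,192.6), head end at (223,179.4). The top view shows the head end at column 227. I use both to check the lengthwise offset.

```bash
python3 - <<'E'
from h import *
t=np.load("top4.npz"); b=np.load("scene4.npz")
O=np.array([458.6,195.8]); a=np.radians(3.7); ex=np.array([np.cos(a),np.sin(a)]); ey=np.array([-np.sin(a),np.cos(a)])
def F(P): return np.round([(P[0]-O)@ex,(P[0]-O)@ey],1)
g=cv2.cvtColor(t["pixels"],cv2.COLOR_RGB2GRAY); print(g[176:190:2,205:232])
for uv in [(227,182.5),(227,183)]: print("head top",F(ray(t,[uv],139.7)[:,:2]))
for uv in [(158.2,193),(223,179.6)]: print("scene",F(ray(b,[uv],139.7)[:,:2]))
print("tcp",F(np.array([[457.6,187.9]])))
# predicted px
c=np.array([457.6,187.9])
for l in (-90,90): 
  X=[*(c+l*ey),139.7]; print(proj(b,X),proj(t,X))
E
```

```text
[[ 65  68  66 117 137 135 136 137 136 138 139 140 141 141 139 139 139 139
  138 137 137 135 136 134 132 129 126]
 [ 55  55  51  88 107 111  95  81  81  94  96  92  92  92  93  98  96 108
  115 124 133 110  69  66  72  68  70]
 [ 57  71  76 118 135 135 136 136 137 137 137 138 139 140 141 141 140 150
  155 155 157 132  82  64  71  68  59]
 [ 52  76  82  90 139 158 156 156 155 155 156 155 155 155 155 154 154 153
  152 151 155 134  82  62  69  69  45]
 [ 54  59  77  78 134 155 150 149 151 149 147 147 147 145 145 145 145 135
  119 116 116 107  78  65  70  66  40]
 [ 54  52  64  66 100 114 110 107 103  96  96  94  85  76  72  72  65  68
   94 105 105 107  91  74  68  70  43]
 [ 50  54  46  39  30  27  54  59  92 160 181 182 155  89  63  67  67  67
   69  68  65  66  69  72  73  71  44]]
head top [ -3.9 -97.4]
head top [ -5.3 -97.3]
scene [ 0.2 79.7]
scene [  -6.2 -104.4]
tcp [-1.5 -7.8]
[[219.95312994 179.57701344]] [[227.1179481  181.62160958]]
[[157.56050758 193.4119551 ]] [[161.64609269 186.27588548]]
```

```bash
python3 -m jog '[[0,0.001,0.005,0,0],[0.001,0.0015,0.017,0,0],[0.001,0.0015,0.03,0,0],[0.001,0.0015,0.038,0,0],[0.001,0.0015,0.042,0,0],[0.001,0.0015,0.042,0,0],[0.001,0.0015,0.042,0,0]]'
python3 - <<'E'
from bench import r
import cv2,numpy as np
for n,sl in(("scene",np.s_[180:250,135:245]),("top",np.s_[160:215,145:250])):
    s=r.snapshot(n); cv2.imwrite(f"pics/{n}5.png",cv2.resize(s["pixels"][sl][:,:,::-1],None,fx=7,fy=7,interpolation=2))
    np.savez(f"{n}5.npz",**{k:np.array(v) for k,v in s.items()})
E
```

```text
time: 7.75
tool_pos: [459.6, 188.5, 88.3]
tcp_rot: [-179.9, 0.1, 93.6]
ft_force: [-0.5, -0.2, -2.0]
finger_gap: 20.5
```

View pics/scene5.png

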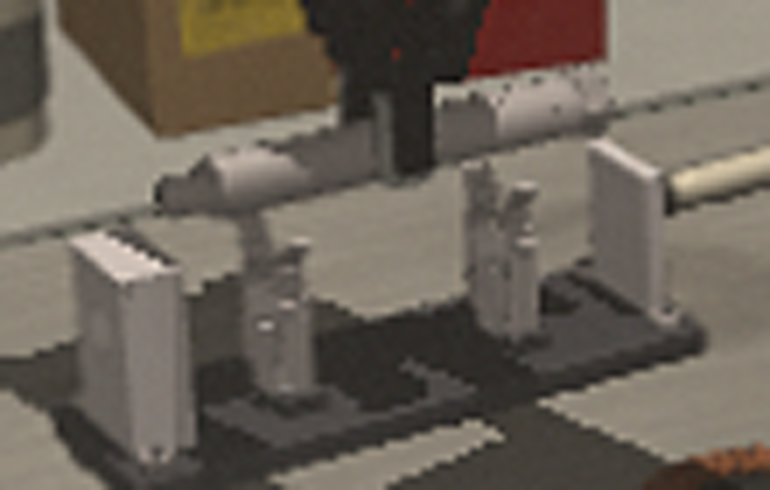

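View pics/top5.png

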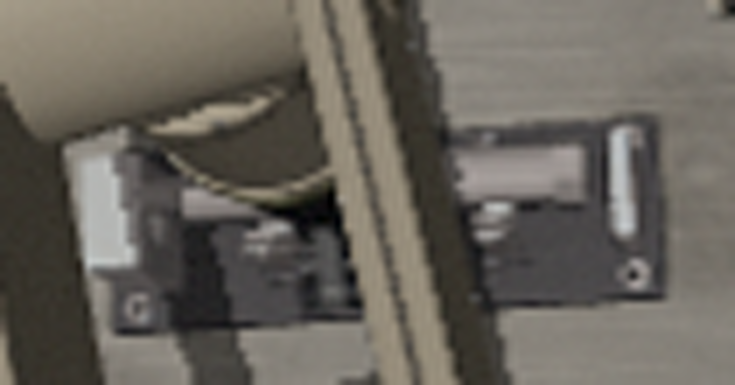

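The gap at the head is about 6 mm after parallax correction and the lateral position is fine. I go down towards the flares.

```bash
python3 -m jog '[[0,0,0.004,0,0],[0,0,0.01,0,0],[0,0,0.015,0,0],[0,0,0.019,0,0],[0,0,0.022,0,0],[0,0,0.024,0,0],[0,0,0.024,0,0]]' 110
python3 - <<'E'
from bench import r
import cv2,numpy as np
for n,sl in(("scene",np.s_[180:250,135:245]),("top",np.s_[160:215,145:250])):
    s=r.snapshot(n); cv2.imwrite(f"pics/{n}6.png",cv2.resize(s["pixels"][sl][:,:,::-1],None,fx=7,fy=7,interpolation=2))
s=r.sense();print(s["ft_force"],s["wrist_torque"])
E
```

```text
time: 8.55
tool_pos: [460.4, 188.6, 66.0]
tcp_rot: [-180.0, 0.1, 93.6]
ft_force: [-6.0, -1.7, 10.7]
finger_gap: 20.3
[-5.9611649  -2.78062864 10.4895152 ] [-0.33754669  0.84613364 -0.04255872]
```

View pics/scene6.png

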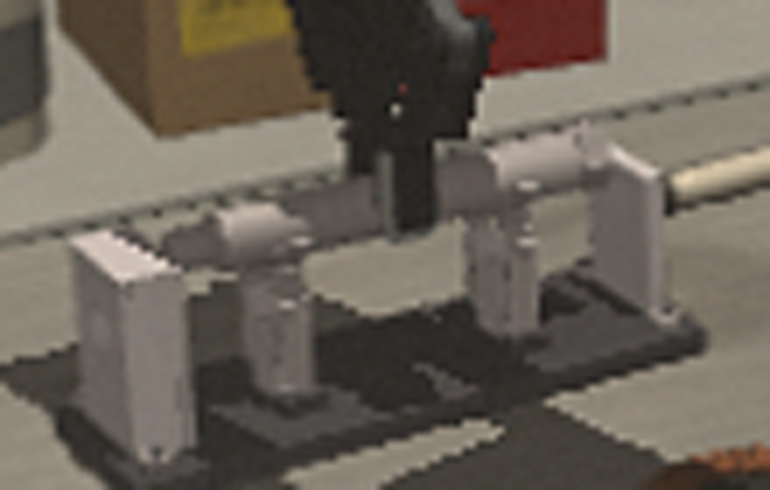

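View pics/top6.png

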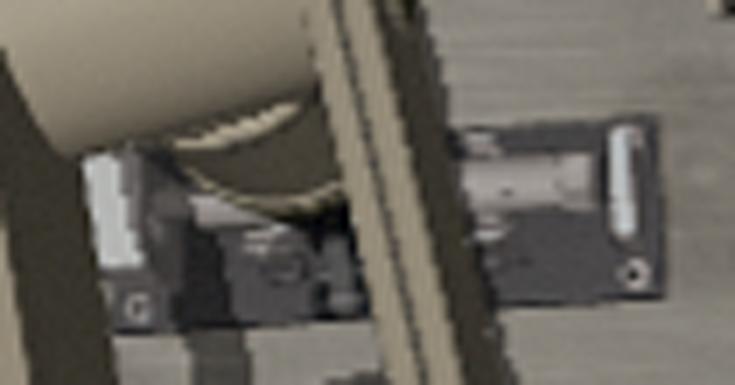

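The pin is resting in the flares. The side force of -6 N in x says it is about 1–2 mm too far in +x, so I correct that and press.

```bash
python3 -m jog '[[0,-0.002,0,0,0],[0,-0.002,0.003,0,0],[0,-0.002,0.006,0,0],[0,-0.002,0.009,0,0]]' 115; python3 -m jog '[[0,0,0.003,0,0],[0,0,0.006,0,0]]'
```

```text
time: 9.05
tool_pos: [459.8, 189.2, 59.4]
tcp_rot: [179.8, 0.0, 93.6]
ft_force: [-8.4, -0.4, 18.6]
finger_gap: 20.4
time: 9.25
tool_pos: [460.0, 189.7, 54.6]
tcp_rot: [179.8, -0.0, 93.6]
ft_force: [-8.5, -0.6, 8.5]
finger_gap: 20.2
```

```bash
python3 -m jog '[[0,-0.002,0.002,0,0],[0,-0.004,0.004,0,0],[0,-0.004,0.006,0,0]]'; python3 -m jog '[[0,-0.001,0.002,0,0],[0,-0.001,0.004,0,0],[0,-0.001,0.004,0,0]]'
```

```text
time: 9.55
tool_pos: [457.4, 189.8, 49.3]
tcp_rot: [179.7, -0.0, 93.7]
ft_force: [4.2, 1.3, -0.7]
finger_gap: 20.4
time: 9.85
tool_pos: [457.8, 189.9, 45.6]
tcp_rot: [179.5, -0.1, 93.7]
ft_force: [7.4, 0.5, -1.8]
finger_gap: 20.1
```

```bash
python3 -m jog '[[0,0.0015,0.001,0,0],[0,0.0015,0.002,0,0],[0,0.0015,0.002,0,0]]'
python3 - <<'E'
from bench import r
import cv2,numpy as np
for n,sl in(("scene",np.s_[180:250,135:245]),("top",np.s_[160:215,145:250])):
    s=r.snapshot(n); cv2.imwrite(f"pics/{n}7.png",cv2.resize(s["pixels"][sl][:,:,::-1],None,fx=7,fy=7,interpolation=2))
s=r.sense();print(s["ft_force"],s["wrist_torque"])
E
```

```text
time: 10.15
tool_pos: [458.5, 189.9, 44.9]
tcp_rot: [179.6, -0.0, 93.7]
ft_force: [-11.3, -4.4, 23.6]
finger_gap: 20.4
[-11.67791669  -3.18042444  23.69319408] [-0.61936597  1.82999232  0.12986328]
```

View pics/scene7.png

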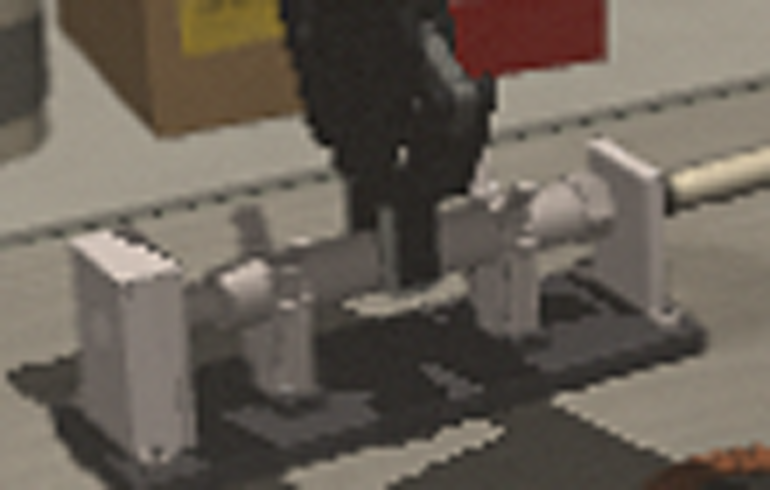

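View pics/top7.png

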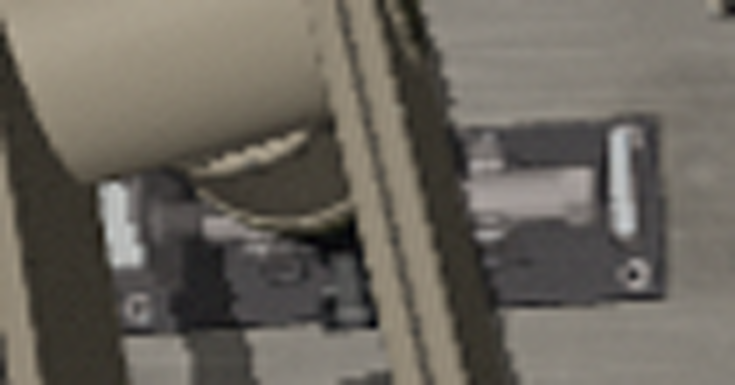

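Both pairs of fingers have snapped round the pin, and it sits on the saddles (Fz 23.6 N, axis about 55). I relieve the preload, then slide.

```bash
python3 -m jog '[[0,-0.0006,-0.0012,0,0],[0,-0.0006,-0.0012,0,0]]'; python3 -m jog '[[0.002,0,0,0,0],[0.004,0,0,0,0],[0.006,0,0,0,0],[0.008,0,0,0,0],[0.01,0,0,0,0]]' 115
```

```text
time: 10.45
tool_pos: [457.8, 189.8, 45.7]
tcp_rot: [179.6, -0.0, 93.7]
ft_force: [3.4, 0.7, -2.1]
finger_gap: 20.4
time: 10.95
tool_pos: [457.5, 199.0, 45.4]
tcp_rot: [179.6, 0.1, 93.7]
ft_force: [5.5, -3.7, -2.6]
finger_gap: 19.8
```

```bash
python3 -m jog '[[0.002,0,0,0,0],[0.004,0,0,0,0],[0.006,0,0,0,0],[0.008,0,0,0,0]]'; python3 -m jog '[[0.0015,0,0,0,0],[0.003,0,0,0,0],[0.003,0,0,0,0]]'
python3 - <<'E'
from bench import r
import cv2,numpy as np
for n,sl in(("scene",np.s_[180:250,135:245]),("top",np.s_[160:215,145:250])):
    s=r.snapshot(n); cv2.imwrite(f"pics/{n}8.png",cv2.resize(s["pixels"][sl][:,:,::-1],None,fx=7,fy=7,interpolation=2))
s=r.sense();print(s["ft_force"],s["wrist_torque"])
E
```

```text
time: 11.35
tool_pos: [457.3, 206.2, 45.2]
tcp_rot: [179.6, 0.1, 93.7]
ft_force: [4.4, -5.0, 0.3]
finger_gap: 20.5
time: 11.65
tool_pos: [457.2, 208.3, 45.1]
tcp_rot: [179.6, 0.3, 93.7]
ft_force: [1.9, -5.4, 3.5]
finger_gap: 20.4
[ 2.47128583 -5.44409252  3.76397567] [-0.8074134  -0.22226694  0.18899576]
```

View pics/scene8.png

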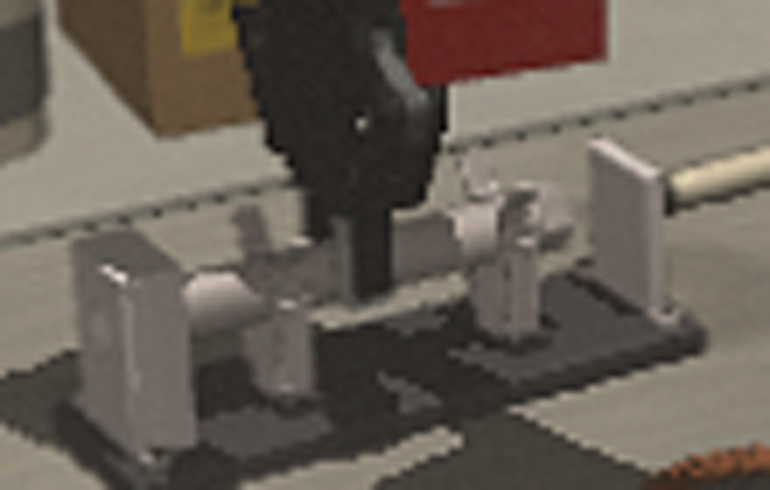

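View pics/top8.png

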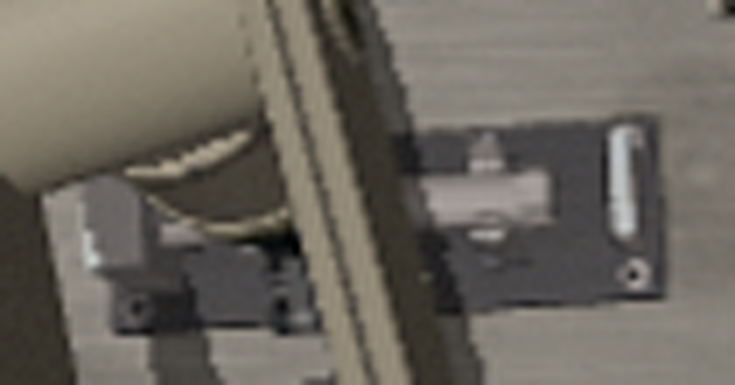

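The spigot has entered the hole. The head-to-plate gap is about 23 mm against 30 mm at home, so roughly 6 mm remains. I push on while watching the force.

```bash
python3 -m jog '[[0.0015,0,0,0,0],[0.003,0,0,0,0],[0.0045,0,0,0,0]]'; python3 -m jog '[[0.001,0,0,0,0],[0.002,0,0,0,0],[0.002,0,0,0,0]]';python3 -m jog '[[0.001,0,0,0,0],[0.0015,0,0,0,0],[0.0015,0,0,0,0]]'
```

```text
time: 12.05
tool_pos: [457.0, 211.3, 45.0]
tcp_rot: [179.7, 0.4, 93.7]
ft_force: [1.3, -15.8, 7.9]
finger_gap: 20.3
time: 12.35
tool_pos: [457.0, 211.2, 45.0]
tcp_rot: [179.7, 0.6, 93.7]
ft_force: [0.8, -12.2, 7.1]
finger_gap: 20.1
time: 12.65
tool_pos: [457.0, 211.1, 45.0]
tcp_rot: [179.7, 0.8, 93.7]
ft_force: [0.2, -9.3, 7.2]
finger_gap: 20.3
```

```bash
python3 -m jog '[[0.002,0,0,0,0],[0.004,0,0,0,0],[0.004,0,0,0,0]]'
python3 - <<'E'
from bench import r
import cv2,numpy as np
for n,sl in(("scene",np.s_[180:250,135:245]),("top",np.s_[160:215,145:250])):
    s=r.snapshot(n); cv2.imwrite(f"pics/{n}9.png",cv2.resize(s["pixels"][sl][:,:,::-1],None,fx=7,fy=7,interpolation=2))
s=r.sense();print(s["ft_force"],s["wrist_torque"])
E
```

```text
time: 12.95
tool_pos: [457.0, 211.2, 45.0]
tcp_rot: [179.8, 1.2, 93.7]
ft_force: [0.6, -22.5, 11.0]
finger_gap: 20.5
[  0.63798984 -22.43464129  10.83490526] [-3.39569085 -0.19015065  0.23757729]
```

View pics/scene9.png

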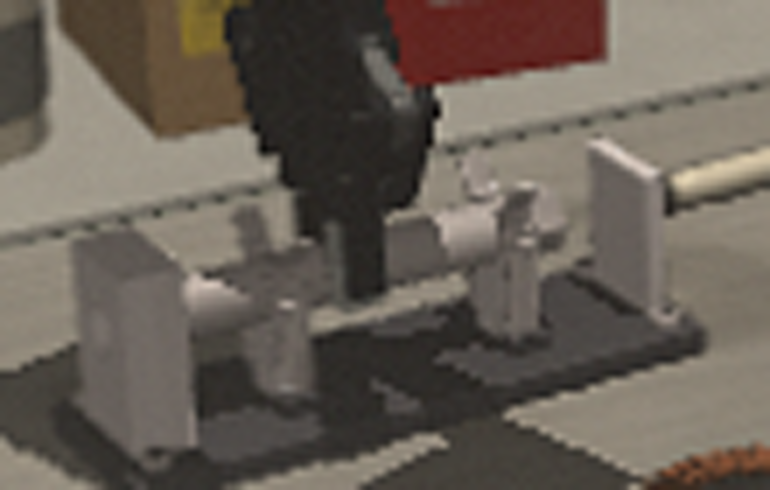

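View pics/top9.png

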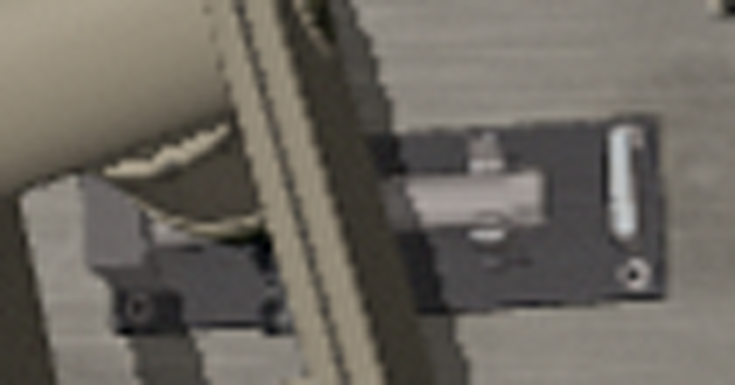

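Motion stopped at y = 211.2 and the force has risen to 22 N, so the shoulder is probably on the block. I check by measuring the head-end position against the fixture's own features.

```bash
cat > meas.py <<'E'
from h import *
def edge(g,row,x0,x1,up):  # subpixel strongest gradient
    p=cv2.GaussianBlur(g[row-1:row+2].mean(0)[None].astype(np.float32),(1,1),0)[0] if False else g[row-1:row+2].mean(0)
    d=np.diff(p)*(1 if up else -1); i=x0+int(np.argmax(d[x0:x1])); a=d[i-1:i+2].clip(0); return i+0.5+((np.arange(-1,2)*a).sum()/a.sum())
def run(s):
    g=cv2.cvtColor(s["pixels"],cv2.COLOR_RGB2GRAY).astype(float)
    for row in (184,186,188,190):
        print(row,"bright->dark/dark->bright:",np.round(g[row,218:246]).astype(int).tolist())
    a=np.radians(3.7); ey=np.array([-np.sin(a),np.cos(a)])
    o=[]
    for row in (186,188,190):
        h=edge(g,row,216,229,False); p=edge(g,row,229,236,True); b=edge(g,row,236,244,True)
        H=ray(s,[[h,row]],62)[0,:2]@ey; P=ray(s,[[p,row]],72)[0,:2]@ey; B=ray(s,[[b,row]],12)[0,:2]@ey
        o.append((h,p,b,H-P,H-B)); 
    print(np.round(o,2),"expect home: 30, 46")
E
python3 - <<'E'
from bench import r
from meas import *
s=r.snapshot("top"); s={k:np.array(v) for k,v in s.items()}; np.savez("top10.npz",**s)
run(s); print(r.sense()["ft_force"])
E
```

```text
184 bright->dark/dark->bright: [82, 97, 113, 106, 78, 66, 70, 72, 72, 70, 72, 71, 70, 41, 155, 193, 157, 81, 63, 68, 69, 99, 118, 116, 118, 121, 129, 131]
186 bright->dark/dark->bright: [155, 158, 159, 149, 100, 56, 67, 70, 73, 69, 70, 68, 69, 42, 155, 191, 168, 105, 65, 70, 73, 85, 107, 118, 115, 116, 118, 121]
188 bright->dark/dark->bright: [157, 154, 156, 145, 101, 62, 72, 73, 72, 74, 70, 72, 72, 46, 124, 179, 171, 117, 63, 68, 69, 67, 97, 115, 112, 112, 112, 113]
190 bright->dark/dark->bright: [128, 117, 118, 119, 86, 60, 73, 71, 71, 73, 71, 71, 73, 70, 124, 176, 190, 145, 66, 71, 75, 64, 94, 110, 110, 110, 110, 114]
[[221.84 231.75 239.4   29.88  47.57]
 [221.83 231.83 239.83  30.12  48.87]
 [221.94 231.93 239.85  30.09  48.57]] expect home: 30, 46
[  0.95694032 -22.55226632  10.59078509]
```

The head-to-plate gap measures 30.0 mm (home is 30), and with the hard stop at 22 N that means the shoulder is on the block. I relax the push, open and lift away.

```bash
python3 -m jog '[[0.0005,0,0,0,0],[0.0005,0,0,0,0]]'; python3 -m jog '[[0,0,0,0,0.35],[0,0,0,0,0.5],[0,0,0,0,0.7],[0,0,0,0,0.8],[0,0,0,0,0.8],[0,0,0,0,0.8]]'; python3 -m jog '[[0,0,-0.01,0,0.8],[0,0,-0.03,0,0.8],[0,0,-0.06,0,0.8],[0,0,-0.1,0,0.8],[0,0,-0.14,0,0.8],[0,0,-0.17,0,0.8],[0,0,-0.18,0,0.8],[0,0,-0.18,0,0.8]]'
```

```text
time: 13.3
tool_pos: [457.0, 211.0, 45.1]
tcp_rot: [179.8, 1.2, 93.6]
ft_force: [0.7, -6.9, 6.8]
finger_gap: 20.3
time: 13.9
tool_pos: [456.9, 211.1, 45.0]
tcp_rot: [179.8, 1.2, 93.6]
ft_force: [0.1, -0.4, -0.1]
finger_gap: 68.3
time: 14.7
tool_pos: [457.3, 215.4, 227.4]
tcp_rot: [179.6, 1.2, 93.6]
ft_force: [-0.8, -0.0, -0.5]
finger_gap: 68.3
```

```bash
python3 -m jog '[[-0.01,0,0,0,0.8],[-0.04,0,0,0,0.8],[-0.08,0,0,0,0.8],[-0.12,0,0,0,0.8],[-0.16,0,0,0,0.8],[-0.2,0,0,0,0.8],[-0.24,0,0,0,0.8],[-0.27,0,0,0,0.8],[-0.28,0,0,0,0.8],[-0.28,0,0,0,0.8]]'
python3 - <<'E'
from bench import r
from meas import *
for n,sl in(("scene",np.s_[180:250,135:245]),("top",np.s_[160:215,145:250])):
    s=r.snapshot(n); s={k:np.array(v) for k,v in s.items()}
    cv2.imwrite(f"pics/{n}11.png",cv2.resize(s["pixels"][sl][:,:,::-1],None,fx=7,fy=7,interpolation=2)); cv2.imwrite(f"pics/{n}11f.png",s["pixels"][:,:,::-1])
run(s)
E
```

```text
time: 15.7
tool_pos: [474.0, -65.2, 231.3]
tcp_rot: [179.8, 1.1, 93.5]
ft_force: [0.6, 0.8, -1.0]
finger_gap: 68.2
184 bright->dark/dark->bright: [95, 111, 115, 104, 76, 64, 69, 68, 70, 55, 27, 29, 120, 151, 151, 154, 142, 93, 113, 150, 151, 152, 156, 125, 66, 60, 60, 64]
186 bright->dark/dark->bright: [147, 156, 155, 144, 100, 55, 68, 69, 69, 51, 24, 71, 135, 153, 152, 154, 121, 72, 128, 154, 153, 155, 150, 109, 54, 61, 61, 60]
188 bright->dark/dark->bright: [151, 151, 152, 143, 96, 59, 70, 73, 54, 34, 28, 121, 152, 152, 152, 144, 97, 109, 147, 152, 152, 156, 127, 71, 59, 58, 60, 60]
190 bright->dark/dark->bright: [124, 115, 114, 116, 91, 65, 71, 72, 54, 26, 66, 134, 155, 151, 154, 123, 71, 128, 155, 152, 154, 150, 108, 51, 59, 60, 61, 57]
[[221.79 229.24 235.81  22.74  36.8 ]
 [221.8  235.42 235.59  40.58  36.08]
 [222.03 234.83 241.83  38.19  54.29]] expect home: 30, 46
```

View pics/scene11.png

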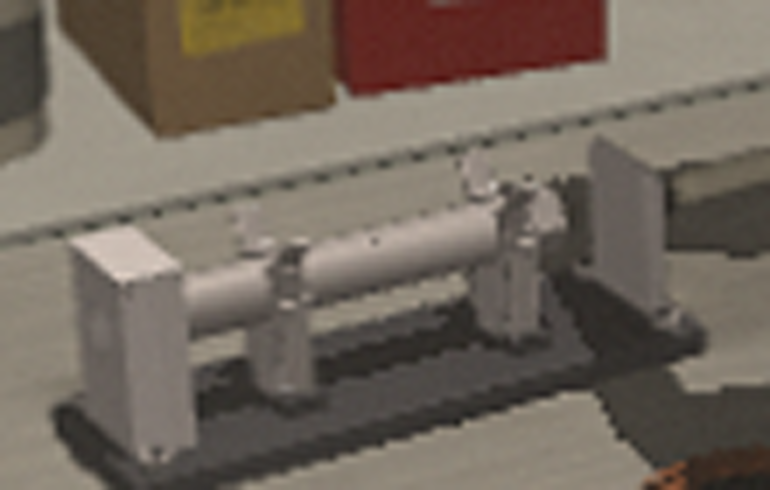

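View pics/top11.png

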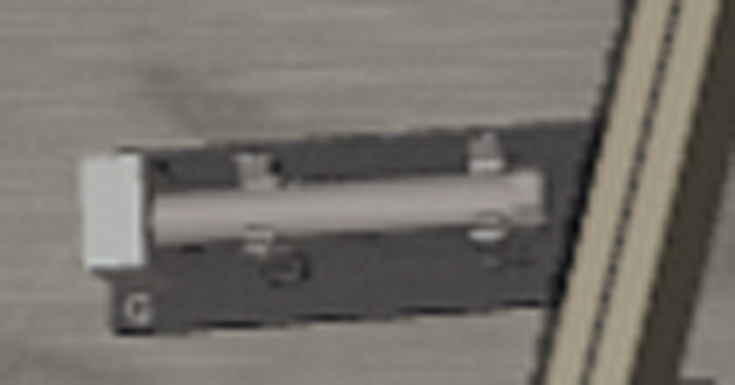

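View pics/top11f.png

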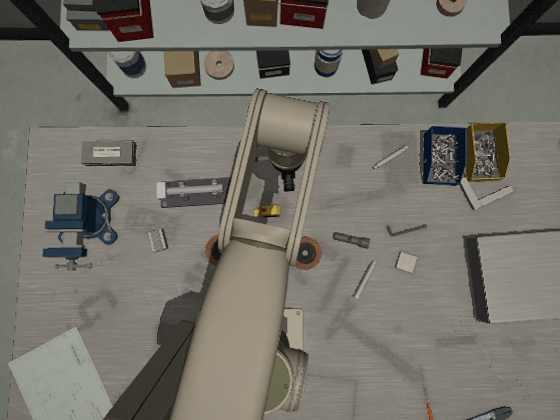

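The scene crop shows the full-diameter body meeting the block at (187,300) with no spigot visible, and the fingers closed above the pin at both clips. In the top view the head end is still at column 221.8 and the bystanders are where they were. I hand in.

```bash
python3 -c "
from bench import r
print(r.hand_in()); print(r.sense()['time'])"
```

```text
the job is handed in; nothing more can be done
None
the job is handed in; nothing more can be done
```

The shoulder pin is in the fixture: snapped into both clips and slid home, with the thin end in the hole and the shoulder against the block. I handed the job in at about 15.8 s of the 43 s allowed.

**What I did:** I gripped the large pin at mid-length and carried it over the fixture, thin end towards the holed block. I pressed it into both clips; the highest vertical force I read was about 24 N, at the saddles. Then I slid it about 21 mm until it stopped at about 22 N, opened the gripper and moved clear.

**Last checks:**
- **Position:** before release, the gap from the head to the rear plate measured 30.0 mm, and 30 mm is home. After release the head end was at the same pixel column (221.8).
- **Second view:** the full-diameter body meets the block and no thin end is visible.
- **Bystanders:** those visible in the last overhead picture looked unmoved. The arm hid part of that picture, including the marker.

**Checks that disagreed:**
- A cruder reading of the same gap gave about 26 mm.
- The head's distance from the base plate's end came out 2–3 mm larger than the expected 46 mm.
- After release the arm hid the rear plate, so I could not measure the gap again.
- The gripper read about 20–21 mm on the 24 mm pin throughout, and I never explained why; the pin stayed in the grip.

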